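Return three forming punches to their matching dies

TASK

The three forming punches have been stood on each other's dies and none of them fits: get each one home in the die of its own shape, right down on the floor of the pocket, so that the sets are ready for the press. All three dies are occupied, so stand a punch on the empty bench block while you change them round; keep the punches upright and leave the tape and the sanding block where they are.

Things in the scene. Friction and masses are not known exactly. Their poses are not given: they have to be found in the camera images.
- round_punch: The punch with the round nose, 64 mm across; its shank is round, 26 mm across. Upright, aluminium, 76 mm tall: below, a flat-faced nose 22 mm high (lower edge chamfered 2 mm); above it, on the axis, the shank to grip, from 22 to 76 mm. Origin: centre of the nose's underside, z up. About 0.3 kg.
- square_punch: The punch with the square nose, 40 x 40 mm; its shank is square, 24 x 24 mm, both with sides along its x and y. Upright, aluminium, 76 mm tall: below, a flat-faced nose 22 mm high (lower edge chamfered 2 mm); above it, on the axis, the shank to grip, from 22 to 76 mm. Origin: centre of the nose's underside, z up. About 0.25 kg.
- oblong_punch: The punch with the long narrow nose, 16 mm (its x) by 88 mm (its y); its shank is 16 mm along x and 30 mm along y. Upright, aluminium, 76 mm tall: below, a flat-faced nose 22 mm high (lower edge chamfered 2 mm); above it, on the axis, the shank to grip, from 22 to 76 mm. Origin: centre of the nose's underside, z up. About 0.22 kg.
- round_die: The die turned from round bar: a dark steel disc 104 mm across, 36 mm high, screws sunk in its top, too heavy to move. Origin: centre of its underside, z up. In its top a flat-bottomed pocket 16 mm deep (floor 20 mm above the origin), 4 mm chamfer round its mouth; the pocket is round, 69 mm across.
- square_die: The square die: a dark steel block 80 x 80 mm (sides along its x and y), 36 mm high, screws sunk in its top, too heavy to move. Origin: centre of its underside, z up. In its top a flat-bottomed pocket 16 mm deep (floor 20 mm above the origin), 4 mm chamfer round its mouth; the pocket is square, 45 x 45 mm, parallel to the block.
- oblong_die: The oblong die: a dark steel block 56 mm (its x) by 130 mm (its y), 36 mm high, screws sunk in its top, too heavy to move. Origin: centre of its underside, z up. In its top a flat-bottomed pocket 16 mm deep (floor 20 mm above the origin), 4 mm chamfer round its mouth; the pocket is 21 mm along x by 93 mm along y. Either way round fits.
- bench_block: A bare steel bench block, 100 x 100 x 18 mm high, fixed, empty at the start: a flat place to stand one punch. Origin: centre of its underside, z up. (At the start each die has a wrong punch standing on its top, bridging the pocket, so that punch's underside is 36 mm above the table.)
- masking_tape: A bystander: roll of cream masking tape lying flat, 68 mm across, 24 mm high. Origin: centre of its underside.
- sanding_block: A bystander: wooden sanding block, 38 x 72 mm (long side along its y), 24 mm high. Origin: centre of its underside.
Not all that is in view belongs to the job. Leave any brown or turquoise look-alike of the square_punch alone.

How it is judged:
At the end, for the whole second after the job is handed in: Round punch in round die, square in square, oblong in oblong: each punch upright (within 0.1 rad), its underside within 4 mm of the pocket floor and its axis within 8 mm of the die's; all released and at rest (horizontal distance between round_punch and round_die below 0.008 m and z of round_punch in the frame of round_die below 0.024 m and angle between each of round_punch, square_punch, oblong_punch's own z axis and vertical below 0.1 rad and linear speed of each of round_punch, square_punch, oblong_punch below 0.02 m/s and horizontal distance between square_punch and square_die below 0.008 m and z of square_punch in the frame of square_die below 0.024 m and horizontal distance between oblong_punch and oblong_die below 0.008 m and z of oblong_punch in the frame of oblong_die below 0.024 m); the robot touches nothing.
It fails at once if a punch is tipped over (angle between any of round_punch, square_punch, oblong_punch's own z axis and vertical above 0.7 rad).
It fails at once if the masking tape is pushed from its place (over 30 mm) (distance of masking_tape from where it was at the start of the episode above 0.03 m).
It fails at once if the sanding block is pushed from its place (over 30 mm) (distance of sanding_block from where it was at the start of the episode above 0.03 m).
It also fails if it takes over 106 s, if anything falls off the work surface, if the arm or the gripper's body presses on something with over 40 N, if the wrist force passes 120 N, or if a joint passes its speed limit or range.

ROBOT

A 6-joint arm with a two-finger parallel gripper is mounted at the origin on a cart in front of the work surface, level with it; the furniture and walls round the work are solid. World frame = base frame: x ahead of the robot, y to its left, z up, the work surface at z = 0. Lengths are in m, angles in rad, forces in N, time in s.
With the tool pointing down it reaches from about 0.25 to 0.775 m from the base axis. Payload 4 kg.
Tool frame: the origin (TCP) lies midway between the tips of the shut fingers; the grasp point (between the pads) lies 19 mm behind it; z points along the fingers, y is the line along which they close (so a half turn about z gives the same grasp; the last joint's range is limited). The gripper opens to 85 mm and grips with 20 to 120 N. Pads are 22 mm wide; open, the fingers measure 114 mm over their backs; the gripper's body (76 mm by 85 mm) begins 54 mm behind the grasp point. The pads swing forward as they close: fully open they stand 13 mm farther back than shut.
Start: joints at [1.098, 0.087, 1.371, -0, 1.684, -0.103], TCP at [0.199, 0.513, 0.231] pointing down, gripper open.
Joint ranges: [-3.1, 3.1], [-0.76, 2.03], [0.27, 2.55], [-1.08, 4.22], [0.17, 2.65], [-2.57, 2.57]. Speed limits (rad/s): [2.79, 2.79, 3.14, 3.14, 3.14, 3.14].

INTERFACE

Orientations are given as [roll, pitch, yaw] about the fixed x, y, z axes, in that order (R = Rz(yaw) Ry(pitch) Rx(roll)).
In Python, from cell import robot gives the robot as it stands.
- The arm moves only by the tool play_rows, never from a script. Its argument "targets" is a list of rows, each an object of numbers: "hand": the opening, from 0 (shut) to 1 (fully open); "x", "y", "z": the shift along the tool's x, y, z in units of 25 mm (1.0 is 25 mm); "wx", "wy", "wz": the turn, a rotation vector about the tool's x, y, z in units of 6 degrees (1.0 is 6 degrees). A call has 1 to 5 rows; each row is the pose to reach, as a shift and turn from the pose commanded when the call began, along the tool's axes at that moment; what a row does not reach only later rows make up. A row lasts 1/12 s, in which the tool goes at most 41.7 mm and 7.16 degrees, less where a joint would pass 70% of its speed; a pose out of reach is approached as far as the arm can. A call with a gripper value outside its range is refused whole. The fingers move at their own pace and stop on an object; "squeeze" is the grip in N (left out, the last holds). Time passes only in rows, so rows that repeat a pose let the fingers close. It gives the time, the measured TCP pose, the force, the opening and the grip force at its end, in the units of the state.
- robot.get_state(): the state, without advancing time (a new reading comes with each control period).
- robot.capture(name): name is "side" or "top"; returns a dict with "pixels" (420x560x3 uint8, red, green, blue), "intrinsics" (3x3 intrinsics, pixels), "rvec" (rotation vector, rad) and "tvec" (3), from world to camera coordinates, as OpenCV has them. Camera axes: x right, y down, z forward; pixel columns grow to the right and rows downward; lengths in m; the calibration is good to about 2 mm. A picture is of the moment at which its call begins. There is no depth.
- robot.job_done(): hands the job in; it is judged then, once.
The state is a dict: "t": time; "q": joint angles; "joint_velocities": joint speeds; "effort": joint torques, N m; "ee_pos": TCP position; "tool_rot": TCP orientation; "ft_force": force on the tool from outside, world axes, zero at the start; "moment": the same for the moment, N m; "finger_gap": finger opening in m; "finger_force": force on a finger pad.
Only numpy, scipy, OpenCV 4.12 (cv2) and the standard library are available. Lean on these libraries where they do the work, as an engineer would, in place of code of your own. Each camera call takes 0.05 s, during which the arm holds its last target. There are 200 camera calls.

## Working session

There is one attempt and no reset: what is moved stays moved. The work goes in short steps, Python scripts to look and compute and a tool call to move; the robot and the scene stay as the last step left them, time stands still between calls to the robot, and variables do not carry over. Pictures are saved under pics/ and viewed, at most 14 in all, crops included, and the job is handed in when it is done.

Besides the shell and the picture viewer there is one more tool, called after ">>>" by a JSON object that holds its "op" and its "data". play_rows: Moves the arm, as the interface text tells. Its arguments: {"type":"object","properties":{"targets":{"type":"array"},"squeeze":{"type":"number"}},"required":["targets"]}

```bash
ls; mkdir -p pics; python3 - <<'E'
from cell import robot
import cv2,numpy as np,pickle
s=robot.get_state(); print({k:np.round(v,3).tolist() for k,v in s.items()})
d={}
for n in("top","side"):
    c=robot.capture(n); d[n]=c; cv2.imwrite(f"pics/{n}0.png",c["pixels"][:,:,::-1])
    R=cv2.Rodrigues(np.array(c["rvec"]))[0]; print(n,c["intrinsics"],-R.T@np.array(c["tvec"]).ravel(), R.round(2).tolist())
pickle.dump(d,open("c0.pkl","wb"))
E
```

```text
pics
{'t': 0.0, 'q': [1.098, 0.088, 1.372, 0.0, 1.684, -0.103], 'joint_velocities': [-0.0, -0.001, 0.002, 0.001, 0.001, 0.0], 'effort': [0.0, -35.187, -31.327, -0.0, 0.011, -0.0], 'ee_pos': [0.199, 0.512, 0.23], 'tool_rot': [-3.139, -0.0, 2.772], 'ft_force': [-0.192, 0.192, -0.227], 'moment': [-0.033, 0.052, -0.004], 'finger_force': 0.0, 'finger_gap': 0.085}
top [[381.26351479   0.         276.47294762]
 [  0.         381.26351479 207.89872346]
 [  0.           0.           1.        ]] [0.38844252 0.07303446 0.9259438 ] [[0.01, -1.0, 0.02], [-0.99, -0.01, -0.17], [0.17, -0.02, -0.99]]
side [[527.017922     0.         281.02618568]
 [  0.         527.017922   215.84316112]
 [  0.           0.           1.        ]] [ 0.47241319 -0.97078095  0.69540214] [[1.0, -0.06, -0.02], [-0.05, -0.53, -0.85], [0.04, 0.85, -0.53]]
```

View pics/top0.png

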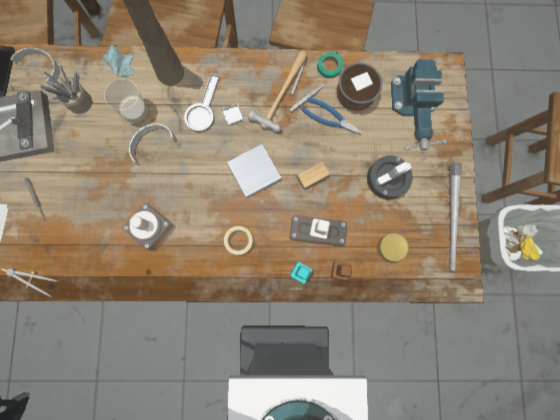

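View pics/side0.png

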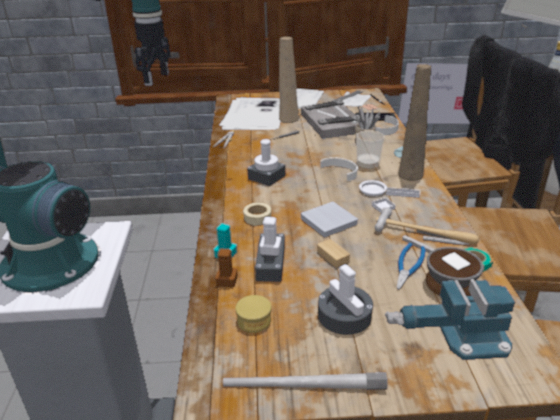

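The top view (560x420) shows these items:
- Round punch on the square die at (148,225).
- Square punch on the oblong die at (320,228).
- Oblong punch on the round die at (390,175).
- Bare bench block at (253,170).
- Tape at (238,240) and sanding block at (314,175).
- Look-alikes: turquoise at (301,272) and brown at (343,270). The aluminium one at (320,228), standing on the oblong die, is the real square punch.

Next I'll make one enlarged montage to confirm this and measure.

```bash
python3 - <<'E'
import pickle,cv2,numpy as np
d=pickle.load(open("c0.pkl","rb"))
def crop(n,u,v,w=66,h=75):
    p=d[n]["pixels"][v-h//2:v-h//2+h,u-w//2:u-w//2+w,::-1]
    p=cv2.resize(p,(264,300),interpolation=cv2.INTER_CUBIC)
    for i in range(0,w,10): cv2.putText(p,str(u-w//2+i),(i*4,8),0,.3,(0,0,255)); cv2.line(p,(i*4,10),(i*4,15),(0,0,255))
    for i in range(0,h,10): cv2.putText(p,str(v-h//2+i),(6,i*4+4),0,.3,(0,0,255)); cv2.line(p,(0,i*4),(5,i*4),(0,0,255))
    return p
m=np.vstack([np.hstack([crop("top",148,225),crop("top",320,230),crop("top",390,178)]),np.hstack([crop("side",266,162),crop("side",269,248),crop("side",346,298)])])
cv2.imwrite("pics/m0.png",m)
E
```

```text
(no output)
```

View pics/m0.png

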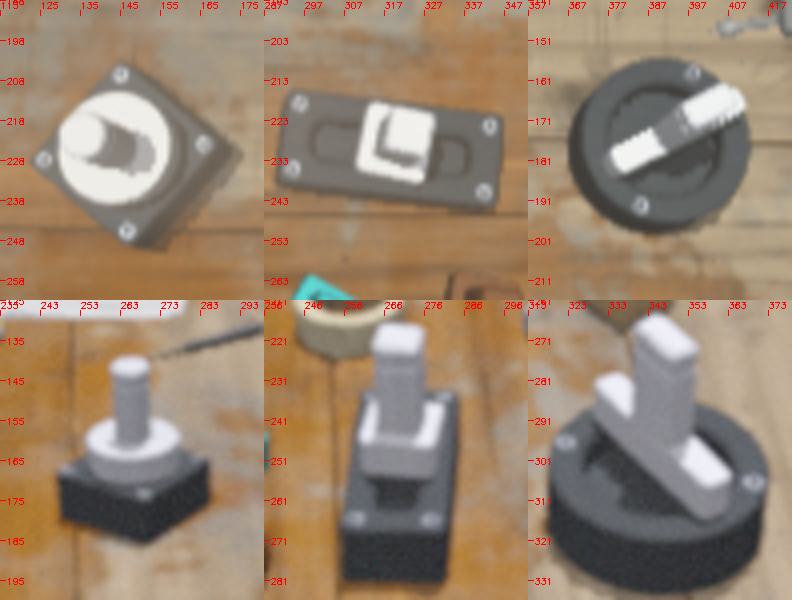

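```bash
cat > vis.py <<'E'
import cv2,numpy as np
from scipy.optimize import minimize
S=4
def proj(c,P):
    return cv2.projectPoints(np.asarray(P,float),np.array(c["rvec"],float),np.array(c["tvec"],float),np.array(c["intrinsics"]),None)[0].reshape(-1,2)
def back(c,u,v,z):
    R=cv2.Rodrigues(np.array(c["rvec"],float))[0]; o=-R.T@np.array(c["tvec"]).ravel()
    r=R.T@np.linalg.inv(c["intrinsics"])@[u,v,1]; return (o+r*(z-o[2])/r[2])[:2]
def rect(a,b): return np.array([[a,b],[-a,b],[-a,-b],[a,-b]])/2e3
def circ(d): t=np.linspace(0,2*np.pi,48,False); return np.c_[np.cos(t),np.sin(t)]*d/2e3
# (outline, z0, z1) mm
DIE={"round":circ(104),"square":rect(80,80),"oblong":rect(56,130),"bench":rect(100,100)}
POC={"round":circ(69),"square":rect(45,45),"oblong":rect(21,93)}
NOSE={"round":circ(64),"square":rect(40,40),"oblong":rect(16,88)}
SHK={"round":circ(26),"square":rect(24,24),"oblong":rect(16,30)}
def at(o,p,z):
    c,s=np.cos(p[2]),np.sin(p[2]); return np.c_[o@np.array([[c,s],[-s,c]])+p[:2],np.full(len(o),z)]
def polys(c,die,punch,p,zb=.036):
    L=[]
    def prism(o,q,a,b):
        T=proj(c,at(o,q,b)); L.append(cv2.convexHull(np.vstack([T,proj(c,at(o,q,a))]).astype(np.float32))[:,0]); L.append(T)
    if die: prism(DIE[die],p[:3],0,.018 if die=="bench" else .036)
    if punch:
        q=p[-3:]; prism(NOSE[punch],q,zb,zb+.022); prism(SHK[punch],q,zb+.022,zb+.076)
    return L
def setup(c,die,punch,p,zb=.036,m=8):
    A=np.vstack(polys(c,die,punch,p,zb)); u0,v0=np.floor(A.min(0)).astype(int)-m; u1,v1=np.ceil(A.max(0)).astype(int)+m
    u0=max(u0,0);v0=max(v0,0)
    I=c["pixels"][v0:v1,u0:u1].astype(np.float32); I=cv2.resize(I,None,fx=S,fy=S,interpolation=cv2.INTER_LINEAR)
    return I,np.array([u0,v0])
def lab(c,I,o,die,punch,p,zb):
    M=np.zeros(I.shape[:2],np.uint8)
    for k,P in enumerate(polys(c,die,punch,p,zb)):
        cv2.fillPoly(M,[np.round(((P-o+.5)*S-.5)*16).astype(np.int32)],k+1,shift=4)
    return M
def fit(cams,die,punch,p0,zb=.036,m=8,fixed=()):
    D=[(c,)+setup(c,die,punch,p0,zb,m) for c in cams]
    free=[i for i in range(len(p0)) if i not in fixed]; sc=np.array([.001,.001,.03]*2)[:len(p0)][free]
    def full(x): p=np.array(p0,float); p[free]+=x*sc; return p
    def cost(x):
        p=full(x); t=0
        for c,I,o in D:
            M=lab(c,I,o,die,punch,p,zb)
            for k in range(M.max()+1):
                r=I[M==k]
                if len(r): t+=np.minimum(np.abs(r-np.median(r,0)).sum(1),120).sum()
        return t/1e4
    best=None
    for s in (4,2,1):
        x=np.zeros(len(free)) if best is None else best.x
        sim=np.vstack([x]+[x+s*e for e in np.eye(len(x))])
        best=minimize(cost,x,method="Nelder-Mead",options=dict(initial_simplex=sim,xatol=.02,fatol=1e-3,maxiter=400))
    return full(best.x),best.fun
def overlay(c,die,punch,p,zb=.036,m=8):
    I,o=setup(c,die,punch,p,zb,m); I=I[:,:,::-1].astype(np.uint8).copy()
    for P in polys(c,die,punch,p,zb): cv2.polylines(I,[np.round((P-o+.5)*S-.5).astype(np.int32)],True,(0,0,255),1)
    return cv2.resize(I,(264,300))
E
cat > f0.py <<'E'
import pickle,time
from vis import *
d=pickle.load(open("c0.pkl","rb")); T,Sd=d["top"],d["side"]
b=lambda u,v,z:back(T,u,v,z)
import itertools
for n,z,uv in (("tape",.012,(238,240)),("sand",.024,(314,175)),("turq",.0,(301,275)),("brown",0,(343,272))): print(n,b(*uv,z).round(3))
J=[("square","round",(146,226),.7,0,(5,)),("oblong","square",(320,229),None,None,()),("round","oblong",(389,177),0,None,(2,))]
def yaw(a,c,z): q=b(*c,z)-b(*a,z); return np.arctan2(q[1],q[0])
yo=yaw((291,223),(343,229),.036)-np.pi/2; yp=yaw((379,180.5),(410,165),.058)-np.pi/2
out={};ims=[]
for die,pu,uv,yd,y2,fx in J:
    c=b(*uv,.036); yd=yo if yd is None else yd; 
    if y2 is None: y2=yd if pu=="square" else yp
    p0=[*c,yd,*c,y2]
    for cams in ([T,Sd],[T],[Sd]):
        p,f=fit(cams,die,pu,p0,fixed=fx); print(die,pu,p.round(4),round(f,2))
        if len(cams)==2: out[die]=p; ims.append((overlay(T,die,pu,p),overlay(Sd,die,pu,p)))
c=b(253,170,.018); p,f=fit([T,Sd],"bench",None,[*c,.3],m=5); print("bench",p.round(4),f); out["bench"]=p
cv2.imwrite("pics/m1.png",np.vstack([np.hstack([i[k] for i in ims]) for k in (0,1)]))
pickle.dump(out,open("p0.pkl","wb"))
for n in d: print(n,proj(d[n],[[.199,.512,.23]]))
E
time python3 f0.py
```

```text
tape [0.464 0.143]
sand [ 0.623 -0.039]
turq [ 0.382 -0.008]
brown [ 0.39 -0.11]
square round [0.4933 0.3552 0.9031 0.4946 0.3557 0.    ] 550.56
square round [0.4934 0.3561 0.8867 0.4935 0.3557 0.    ] 267.29
square round [0.494  0.3535 0.9163 0.4953 0.3556 0.    ] 281.48
oblong square [ 0.4883 -0.0477 -3.2524  0.4899 -0.0469 -3.3365] 391.78
oblong square [ 0.4872 -0.047  -3.2685  0.4892 -0.047  -3.3518] 142.94
oblong square [ 0.4889 -0.0492 -3.253   0.4904 -0.0467 -3.3004] 244.48
round oblong [ 0.6221 -0.2258  0.      0.6228 -0.225  -2.6483] 627.29
round oblong [ 0.6212 -0.2251  0.      0.6225 -0.225  -2.6282] 206.58
round oblong [ 0.6226 -0.2261  0.      0.6239 -0.2251 -2.6866] 417.89
bench [0.6362 0.1068 0.5026] 291.5231628417969
top [[  6.05305575 384.12800566]]
side [[157.16872341  84.18725153]]
real	1m9.934s
user	1m3.405s
sys	0m5.553s
```

View pics/m1.png

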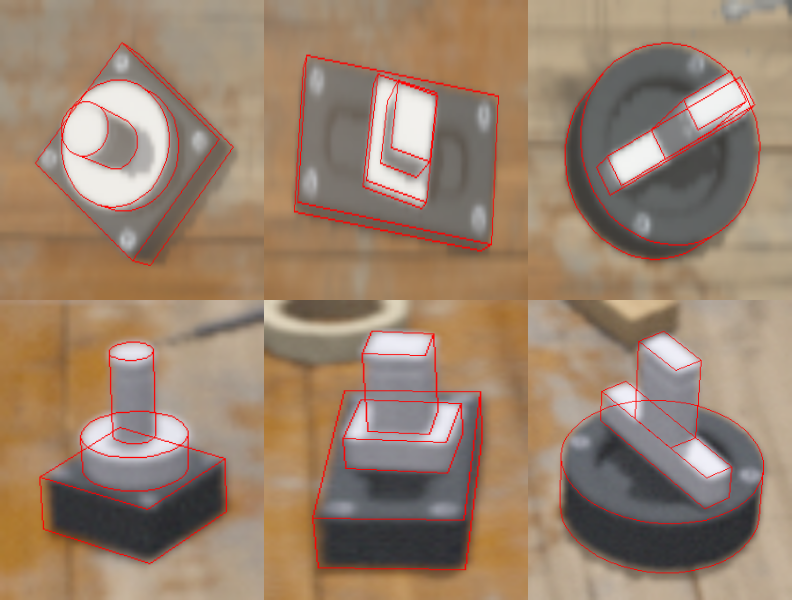

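All three punch and die overlays sit on the images within about 1 px, and the aluminium square punch is confirmed at top (320,228). My order is round → bench, square → square die, oblong → oblong die, round → round die.

```bash
cat > go.py <<'E'
import sys,numpy as np
from cell import robot
s=robot.get_state(); p=np.array(s["ee_pos"]); y=s["tool_rot"][2]
print("t",round(s["t"],2),"at",p.round(4),np.round(s["tool_rot"],3),"gap",round(s["finger_gap"],4),"F",np.round(s["ft_force"],1))
for a in sys.argv[1:]:
    t=np.array([float(v) for v in a.split(",")]); d=t[:3]-p; c,n=np.cos(y),np.sin(y)
    dy=(t[3]-y+np.pi)%(2*np.pi)-np.pi
    u=np.array([c*d[0]+n*d[1],n*d[0]-c*d[1],-d[2]])/.025
    print(a,"xyz",u.round(2),"wz",round(-np.degrees(dy)/6,2),"rows %.1f"%max(np.linalg.norm(d)/.0417,abs(np.degrees(dy))/7.16))
    p=t[:3];y=t[3]
E
python3 go.py .4945,.3557,.2,2.772 .4945,.3557,.068,2.772 .4945,.3557,.18,2.772 .636,.107,.18,2.772 .636,.107,.053,2.772
```

```text
t 0.1 at [0.1986 0.5124 0.2302] [-3.14  -0.     2.772] gap 0.0854 F [ 0.7  0.3 -0.3]
.4945,.3557,.2,2.772 xyz [-13.3   -1.57   1.21] wz -0.0 rows 8.1
.4945,.3557,.068,2.772 xyz [0.   0.   5.28] wz -0.0 rows 3.2
.4945,.3557,.18,2.772 xyz [ 0.    0.   -4.48] wz -0.0 rows 2.7
.636,.107,.18,2.772 xyz [-8.87 -7.23 -0.  ] wz -0.0 rows 6.9
.636,.107,.053,2.772 xyz [0.   0.   5.08] wz -0.0 rows 3.0
```

>>> {"op": "play_rows", "data": {"targets": [{"hand": 1,"x": -1.5,"y": -0.18,"z": 0.14},{"hand": 1,"x": -3,"y": -0.36,"z": 0.28},{"hand": 1,"x": -4.4,"y": -0.52,"z": 0.4},{"hand": 1,"x": -5.8,"y": -0.7,"z": 0.5},{"hand": 1,"x": -7.2,"y": -0.85,"z": 0.66}]}}

```text
$.targets[0]: bad value
```

>>> {"op": "play_rows", "data": {"targets": [{"hand": 1,"x": -1.5,"y": -0.18,"z": 0.14},{"hand": 1,"x": -3,"y": -0.36,"z": 0.28},{"hand": 1,"x": -4.5,"y": -0.54,"z": 0.42},{"hand": 1,"x": -6.1,"y": -0.72,"z": 0.55},{"hand": 1,"x": -6.1,"y": -0.72,"z": 0.55}]}}

```text
$.targets[0]: bad value
```

```bash
python3 go.py .4945,.3557,.068,2.772; python3 - <<'E'
from cell import robot
import cv2,numpy as np
print(np.round(robot.get_state()["q"],3))
c=robot.capture("side")["pixels"][0:240,120:420,::-1]
cv2.imwrite("pics/s1.png",cv2.resize(c,None,fx=2,fy=2,interpolation=cv2.INTER_CUBIC))
E
```

```text
t 0.1 at [0.1986 0.5124 0.2302] [-3.14  -0.     2.772] gap 0.0854 F [ 0.7  0.3 -0.3]
.4945,.3557,.068,2.772 xyz [-13.3   -1.57   6.49] wz -0.0 rows 8.9
[ 1.098  0.088  1.372 -0.     1.684 -0.103]
```

View pics/s1.png

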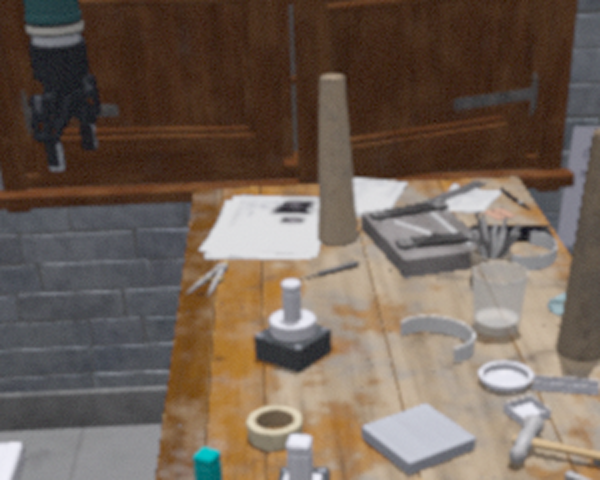

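The move was refused and the arm is still at its start, with the gripper at the upper left (60,120). The rows probably need every field, so I'll try that with one call.

>>> {"op": "play_rows", "data": {"targets": [{"hand": 1,"x": -1.5,"y": -0.18,"z": 0.14,"wx": 0,"wy": 0,"wz": 0},{"hand": 1,"x": -3,"y": -0.36,"z": 0.28,"wx": 0,"wy": 0,"wz": 0},{"hand": 1,"x": -4.4,"y": -0.52,"z": 0.4,"wx": 0,"wy": 0,"wz": 0},{"hand": 1,"x": -5.8,"y": -0.7,"z": 0.5,"wx": 0,"wy": 0,"wz": 0},{"hand": 1,"x": -7.2,"y": -0.85,"z": 0.66,"wx": 0,"wy": 0,"wz": 0}]}}

```text
t: 0.57
ee_pos: [0.3601, 0.427, 0.2146]
tool_rot: [-3.142, -0.0, 2.772]
ft_force: [0.6, 0.5, -0.2]
finger_gap: 0.0854
finger_force: 0.0
```

>>> {"op": "play_rows", "data": {"targets": [{"hand": 1,"x": -6.1,"y": -0.72,"z": 0.55,"wx": 0,"wy": 0,"wz": 0},{"hand": 1,"x": -6.1,"y": -0.72,"z": 0.55,"wx": 0,"wy": 0,"wz": 0},{"hand": 1,"x": -6.1,"y": -0.72,"z": 0.55,"wx": 0,"wy": 0,"wz": 0},{"hand": 1,"x": -6.1,"y": -0.72,"z": 0.55,"wx": 0,"wy": 0,"wz": 0},{"hand": 1,"x": -6.1,"y": -0.72,"z": 0.55,"wx": 0,"wy": 0,"wz": 0}]}}

```text
t: 0.98
ee_pos: [0.4989, 0.352, 0.1988]
tool_rot: [-3.138, 0.001, 2.765]
ft_force: [-1.0, -0.7, -1.1]
finger_gap: 0.0859
finger_force: 0.0
```

```bash
python3 go.py .4945,.3557,.068,2.772
```

```text
t 0.98 at [0.4989 0.352  0.1988] [-3.138e+00  1.000e-03  2.765e+00] gap 0.0859 F [-1.  -0.7 -1.1]
.4945,.3557,.068,2.772 xyz [0.22 0.07 5.23] wz -0.07 rows 3.1
```

>>> {"op": "play_rows", "data": {"targets": [{"hand": 1,"x": 0,"y": 0,"z": 1,"wx": 0,"wy": 0,"wz": 0},{"hand": 1,"x": 0,"y": 0,"z": 2,"wx": 0,"wy": 0,"wz": 0},{"hand": 1,"x": 0,"y": 0,"z": 3,"wx": 0,"wy": 0,"wz": 0},{"hand": 1,"x": 0,"y": 0,"z": 3,"wx": 0,"wy": 0,"wz": 0},{"hand": 1,"x": 0,"y": 0,"z": 3,"wx": 0,"wy": 0,"wz": 0}]}}

```text
t: 1.4
ee_pos: [0.493, 0.3557, 0.1241]
tool_rot: [-3.138, -0.003, 2.772]
ft_force: [0.3, 0.3, 0.1]
finger_gap: 0.0854
finger_force: 0.0
```

```bash
python3 go.py .4945,.3557,.068,2.772
```

```text
t 1.4 at [0.493  0.3557 0.1241] [-3.138e+00 -3.000e-03  2.772e+00] gap 0.0854 F [0.3 0.3 0.1]
.4945,.3557,.068,2.772 xyz [-0.06  0.02  2.24] wz 0.0 rows 1.3
```

>>> {"op": "play_rows", "data": {"targets": [{"hand": 1,"x": 0,"y": 0,"z": 0.8,"wx": 0,"wy": 0,"wz": 0},{"hand": 1,"x": 0,"y": 0,"z": 1.6,"wx": 0,"wy": 0,"wz": 0},{"hand": 1,"x": 0,"y": 0,"z": 2.25,"wx": 0,"wy": 0,"wz": 0},{"hand": 1,"x": 0,"y": 0,"z": 2.25,"wx": 0,"wy": 0,"wz": 0},{"hand": 0.4,"x": 0,"y": 0,"z": 2.25,"wx": 0,"wy": 0,"wz": 0}]}}

```text
t: 1.82
ee_pos: [0.4948, 0.3566, 0.0711]
tool_rot: [3.141, 0.001, 2.772]
ft_force: [0.3, -0.3, -0.1]
finger_gap: 0.0754
finger_force: 0.0
```

>>> {"op": "play_rows", "data": {"targets": [{"hand": 0.1,"x": 0,"y": 0,"z": 0,"wx": 0,"wy": 0,"wz": 0},{"hand": 0,"x": 0,"y": 0,"z": 0,"wx": 0,"wy": 0,"wz": 0},{"hand": 0,"x": 0,"y": 0,"z": 0,"wx": 0,"wy": 0,"wz": 0},{"hand": 0,"x": 0,"y": 0,"z": 0,"wx": 0,"wy": 0,"wz": 0},{"hand": 0,"x": 0,"y": 0,"z": 0,"wx": 0,"wy": 0,"wz": 0}], "squeeze": 60}}

```text
t: 2.23
ee_pos: [0.4953, 0.3564, 0.0715]
tool_rot: [3.14, 0.002, 2.772]
ft_force: [-0.7, -0.4, 5.4]
finger_gap: 0.0247
finger_force: 58.6
```

>>> {"op": "play_rows", "data": {"targets": [{"hand": 0,"x": 0,"y": 0,"z": -0.8,"wx": 0,"wy": 0,"wz": 0},{"hand": 0,"x": 0,"y": 0,"z": -2,"wx": 0,"wy": 0,"wz": 0},{"hand": 0,"x": 0,"y": 0,"z": -3.2,"wx": 0,"wy": 0,"wz": 0},{"hand": 0,"x": 0,"y": 0,"z": -4.4,"wx": 0,"wy": 0,"wz": 0},{"hand": 0,"x": 0,"y": 0,"z": -4.4,"wx": 0,"wy": 0,"wz": 0}]}}

```text
t: 2.65
ee_pos: [0.4973, 0.3577, 0.1873]
tool_rot: [3.132, 0.008, 2.772]
ft_force: [1.4, 1.0, -0.8]
finger_gap: 0.0248
finger_force: 59.7
```

```bash
python3 go.py .636,.107,.1815,2.772 .636,.107,.0545,2.772
```

```text
t 2.65 at [0.4973 0.3577 0.1873] [3.132 0.008 2.772] gap 0.0248 F [ 1.4  1.  -0.8]
.636,.107,.1815,2.772 xyz [-8.8  -7.35  0.23] wz -0.0 rows 6.9
.636,.107,.0545,2.772 xyz [0.   0.   5.08] wz -0.0 rows 3.0
```

>>> {"op": "play_rows", "data": {"targets": [{"hand": 0,"x": -1.1,"y": -0.9,"z": 0,"wx": 0,"wy": 0,"wz": 0},{"hand": 0,"x": -2.2,"y": -1.8,"z": 0,"wx": 0,"wy": 0,"wz": 0},{"hand": 0,"x": -3.3,"y": -2.7,"z": 0,"wx": 0,"wy": 0,"wz": 0},{"hand": 0,"x": -4.4,"y": -3.6,"z": 0,"wx": 0,"wy": 0,"wz": 0},{"hand": 0,"x": -5.5,"y": -4.5,"z": 0,"wx": 0,"wy": 0,"wz": 0}]}}

```text
t: 3.07
ee_pos: [0.5818, 0.1999, 0.1774]
tool_rot: [-3.14, -0.003, 2.772]
ft_force: [0.6, 0.2, -3.3]
finger_gap: 0.0247
finger_force: 59.7
```

>>> {"op": "play_rows", "data": {"targets": [{"hand": 0,"x": -1.1,"y": -0.9,"z": 0,"wx": 0,"wy": 0,"wz": 0},{"hand": 0,"x": -2.2,"y": -1.8,"z": 0,"wx": 0,"wy": 0,"wz": 0},{"hand": 0,"x": -3.3,"y": -2.7,"z": 0,"wx": 0,"wy": 0,"wz": 0},{"hand": 0,"x": -3.3,"y": -2.7,"z": 0.8,"wx": 0,"wy": 0,"wz": 0},{"hand": 0,"x": -3.3,"y": -2.7,"z": 1.6,"wx": 0,"wy": 0,"wz": 0}]}}

```text
t: 3.48
ee_pos: [0.636, 0.106, 0.1387]
tool_rot: [3.141, 0.001, 2.768]
ft_force: [0.2, 0.4, -3.6]
finger_gap: 0.0249
finger_force: 59.9
```

>>> {"op": "play_rows", "data": {"targets": [{"hand": 0,"x": 0,"y": 0,"z": 0.8,"wx": 0,"wy": 0,"wz": 0},{"hand": 0,"x": 0,"y": 0,"z": 1.6,"wx": 0,"wy": 0,"wz": 0},{"hand": 0,"x": 0,"y": 0,"z": 2.4,"wx": 0,"wy": 0,"wz": 0},{"hand": 0,"x": 0,"y": 0,"z": 2.4,"wx": 0,"wy": 0,"wz": 0},{"hand": 0,"x": 0,"y": 0,"z": 2.4,"wx": 0,"wy": 0,"wz": 0}]}}

```text
t: 3.9
ee_pos: [0.6325, 0.1085, 0.0763]
tool_rot: [-3.139, -0.006, 2.772]
ft_force: [0.4, -0.0, -2.7]
finger_gap: 0.025
finger_force: 59.7
```

```bash
python3 go.py .636,.107,.0545,2.772
```

```text
t 3.9 at [0.6325 0.1085 0.0763] [-3.139 -0.006  2.772] gap 0.025 F [ 0.4 -0.  -2.7]
.636,.107,.0545,2.772 xyz [-0.15 -0.01  0.87] wz -0.0 rows 0.5
```

>>> {"op": "play_rows", "data": {"targets": [{"hand": 0,"x": 0,"y": 0,"z": 0.4,"wx": 0,"wy": 0,"wz": 0},{"hand": 0,"x": 0,"y": 0,"z": 0.75,"wx": 0,"wy": 0,"wz": 0},{"hand": 0,"x": 0,"y": 0,"z": 0.9,"wx": 0,"wy": 0,"wz": 0},{"hand": 0,"x": 0,"y": 0,"z": 0.9,"wx": 0,"wy": 0,"wz": 0},{"hand": 0,"x": 0,"y": 0,"z": 0.9,"wx": 0,"wy": 0,"wz": 0}]}}

```text
t: 4.32
ee_pos: [0.6346, 0.1088, 0.0573]
tool_rot: [3.142, -0.0, 2.772]
ft_force: [0.6, -0.3, -3.4]
finger_gap: 0.0244
finger_force: 59.7
```

>>> {"op": "play_rows", "data": {"targets": [{"hand": 0,"x": 0,"y": 0,"z": 0.1,"wx": 0,"wy": 0,"wz": 0},{"hand": 0,"x": 0,"y": 0,"z": 0.15,"wx": 0,"wy": 0,"wz": 0},{"hand": 0,"x": 0,"y": 0,"z": 0.15,"wx": 0,"wy": 0,"wz": 0},{"hand": 0,"x": 0,"y": 0,"z": 0.15,"wx": 0,"wy": 0,"wz": 0}]}}

```text
t: 4.65
ee_pos: [0.6348, 0.1087, 0.0538]
tool_rot: [3.141, 0.0, 2.772]
ft_force: [0.2, 0.0, -3.8]
finger_gap: 0.0249
finger_force: 59.7
```

>>> {"op": "play_rows", "data": {"targets": [{"hand": 0,"x": 0,"y": 0,"z": 0.06,"wx": 0,"wy": 0,"wz": 0},{"hand": 0,"x": 0,"y": 0,"z": 0.06,"wx": 0,"wy": 0,"wz": 0},{"hand": 0,"x": 0,"y": 0,"z": 0.06,"wx": 0,"wy": 0,"wz": 0}]}}

```text
t: 4.9
ee_pos: [0.635, 0.1087, 0.0536]
tool_rot: [3.141, 0.001, 2.772]
ft_force: [-2.8, -0.6, 3.9]
finger_gap: 0.0246
finger_force: 60.5
```

>>> {"op": "play_rows", "data": {"targets": [{"hand": 0.6,"x": 0,"y": 0,"z": 0,"wx": 0,"wy": 0,"wz": 0},{"hand": 1,"x": 0,"y": 0,"z": 0,"wx": 0,"wy": 0,"wz": 0},{"hand": 1,"x": 0,"y": 0,"z": 0,"wx": 0,"wy": 0,"wz": 0},{"hand": 1,"x": 0,"y": 0,"z": 0,"wx": 0,"wy": 0,"wz": 0},{"hand": 1,"x": 0,"y": 0,"z": 0,"wx": 0,"wy": 0,"wz": 0}]}}

```text
t: 5.32
ee_pos: [0.6348, 0.1088, 0.0519]
tool_rot: [3.141, 0.0, 2.772]
ft_force: [-0.1, 0.3, 0.8]
finger_gap: 0.0831
finger_force: 0.0
```

>>> {"op": "play_rows", "data": {"targets": [{"hand": 1,"x": 0,"y": 0,"z": -1.2,"wx": 0,"wy": 0,"wz": 0},{"hand": 1,"x": 0,"y": 0,"z": -2.6,"wx": 0,"wy": 0,"wz": 0},{"hand": 1,"x": 0,"y": 0,"z": -4,"wx": 0,"wy": 0,"wz": 0},{"hand": 1,"x": 0,"y": 0,"z": -4.6,"wx": 0,"wy": 0,"wz": 0},{"hand": 1,"x": 0,"y": 0,"z": -4.6,"wx": 0,"wy": 0,"wz": 0}]}}

```text
t: 5.73
ee_pos: [0.6377, 0.109, 0.1739]
tool_rot: [3.136, 0.011, 2.772]
ft_force: [-0.2, -0.6, -0.5]
finger_gap: 0.0857
finger_force: 0.0
```

```bash
python3 go.py .4899,-.0469,.165,2.947 .4899,-.0469,.07,2.947 ; python3 - <<'E'
from cell import robot
from vis import *
import pickle
T,S=robot.capture("top"),robot.capture("side")
B=pickle.load(open("p0.pkl","rb"))["bench"]
p,f=fit([T,S],"bench","round",[*B,.635,.1087,0],zb=.018,fixed=(0,1,2,5)); print(p.round(4))
E
```

```text
t 5.73 at [0.6377 0.109  0.1739] [3.136 0.011 2.772] gap 0.0857 F [-0.2 -0.6 -0.5]
.4899,-.0469,.165,2.947 xyz [ 3.26 -7.95  0.36] wz -1.67 rows 5.2
.4899,-.0469,.07,2.947 xyz [0.  0.  3.8] wz -0.0 rows 2.3
[0.6362 0.1068 0.5026 0.6369 0.1108 0.    ]
```

>>> {"op": "play_rows", "data": {"targets": [{"hand": 1,"x": 0.6,"y": -1.5,"z": 0,"wx": 0,"wy": 0,"wz": -0.3},{"hand": 1,"x": 1.2,"y": -3,"z": 0,"wx": 0,"wy": 0,"wz": -0.7},{"hand": 1,"x": 1.8,"y": -4.5,"z": 0,"wx": 0,"wy": 0,"wz": -1.1},{"hand": 1,"x": 2.4,"y": -6,"z": 0,"wx": 0,"wy": 0,"wz": -1.4},{"hand": 1,"x": 3.16,"y": -7.9,"z": 0,"wx": 0,"wy": 0,"wz": -1.67}]}}

```text
t: 6.25
ee_pos: [0.4933, -0.0405, 0.1637]
tool_rot: [-3.142, -0.006, 2.949]
ft_force: [-0.5, -1.5, 0.2]
finger_gap: 0.0854
finger_force: 0.0
```

>>> {"op": "play_rows", "data": {"targets": [{"hand": 1,"x": 0,"y": 0,"z": 0,"wx": 0,"wy": 0,"wz": 0},{"hand": 1,"x": 0,"y": 0,"z": 0,"wx": 0,"wy": 0,"wz": 0},{"hand": 1,"x": 0,"y": 0,"z": 0.5,"wx": 0,"wy": 0,"wz": 0},{"hand": 1,"x": 0,"y": 0,"z": 0.9,"wx": 0,"wy": 0,"wz": 0},{"hand": 1,"x": 0,"y": 0,"z": 0.9,"wx": 0,"wy": 0,"wz": 0}]}}

```text
t: 6.67
ee_pos: [0.4947, -0.0387, 0.1406]
tool_rot: [3.141, -0.007, 2.948]
ft_force: [-0.5, 0.4, 0.4]
finger_gap: 0.0854
finger_force: 0.0
```

```bash
python3 go.py .4899,-.0469,.071,2.947
```

```text
t 6.67 at [ 0.4947 -0.0387  0.1406] [ 3.141 -0.007  2.948] gap 0.0854 F [-0.5  0.4  0.4]
.4899,-.0469,.071,2.947 xyz [ 0.12 -0.36  2.78] wz 0.01 rows 1.7
```

>>> {"op": "play_rows", "data": {"targets": [{"hand": 1,"x": 0.12,"y": -0.36,"z": 0.4,"wx": 0,"wy": 0,"wz": 0},{"hand": 1,"x": 0.12,"y": -0.36,"z": 0.8,"wx": 0,"wy": 0,"wz": 0},{"hand": 1,"x": 0.12,"y": -0.36,"z": 1,"wx": 0,"wy": 0,"wz": 0},{"hand": 1,"x": 0.12,"y": -0.36,"z": 1,"wx": 0,"wy": 0,"wz": 0},{"hand": 1,"x": 0.12,"y": -0.36,"z": 1,"wx": 0,"wy": 0,"wz": 0}]}}

```text
t: 7.08
ee_pos: [0.4912, -0.048, 0.119]
tool_rot: [3.141, -0.001, 2.947]
ft_force: [-0.4, -0.3, 0.1]
finger_gap: 0.0855
finger_force: 0.0
```

```bash
python3 go.py .4899,-.0469,.071,2.947
```

```text
t 7.08 at [ 0.4912 -0.048   0.119 ] [ 3.141e+00 -1.000e-03  2.947e+00] gap 0.0855 F [-0.4 -0.3  0.1]
.4899,-.0469,.071,2.947 xyz [0.06 0.03 1.92] wz -0.0 rows 1.2
```

>>> {"op": "play_rows", "data": {"targets": [{"hand": 1,"x": 0.03,"y": 0.02,"z": 0.8,"wx": 0,"wy": 0,"wz": 0},{"hand": 1,"x": 0.03,"y": 0.02,"z": 1.5,"wx": 0,"wy": 0,"wz": 0},{"hand": 1,"x": 0.03,"y": 0.02,"z": 1.88,"wx": 0,"wy": 0,"wz": 0},{"hand": 1,"x": 0.03,"y": 0.02,"z": 1.88,"wx": 0,"wy": 0,"wz": 0},{"hand": 0.4,"x": 0.03,"y": 0.02,"z": 1.88,"wx": 0,"wy": 0,"wz": 0}]}}

```text
t: 7.5
ee_pos: [0.4909, -0.0475, 0.0727]
tool_rot: [3.141, -0.0, 2.947]
ft_force: [0.3, 0.2, 1.2]
finger_gap: 0.0752
finger_force: 0.0
```

>>> {"op": "play_rows", "data": {"targets": [{"hand": 0.1,"x": 0,"y": 0,"z": 0,"wx": 0,"wy": 0,"wz": 0},{"hand": 0,"x": 0,"y": 0,"z": 0,"wx": 0,"wy": 0,"wz": 0},{"hand": 0,"x": 0,"y": 0,"z": 0,"wx": 0,"wy": 0,"wz": 0},{"hand": 0,"x": 0,"y": 0,"z": 0,"wx": 0,"wy": 0,"wz": 0},{"hand": 0,"x": 0,"y": 0,"z": 0,"wx": 0,"wy": 0,"wz": 0}], "squeeze": 60}}

```text
t: 7.92
ee_pos: [0.4915, -0.0476, 0.0735]
tool_rot: [3.141, 0.002, 2.947]
ft_force: [-0.4, -0.4, 2.6]
finger_gap: 0.0231
finger_force: 59.0
```

>>> {"op": "play_rows", "data": {"targets": [{"hand": 0,"x": 0,"y": 0,"z": -0.8,"wx": 0,"wy": 0,"wz": 0},{"hand": 0,"x": 0,"y": 0,"z": -2,"wx": 0,"wy": 0,"wz": 0},{"hand": 0,"x": 0,"y": 0,"z": -3.2,"wx": 0,"wy": 0,"wz": 0},{"hand": 0,"x": 0,"y": 0,"z": -4.4,"wx": 0,"wy": 0,"wz": 0},{"hand": 0,"x": 0,"y": 0,"z": -4.4,"wx": 0,"wy": 0,"wz": 0}]}}

```text
t: 8.33
ee_pos: [0.494, -0.0482, 0.1894]
tool_rot: [-3.142, 0.012, 2.947]
ft_force: [1.6, 0.0, -1.5]
finger_gap: 0.0235
finger_force: 59.4
```

```bash
python3 go.py .4933,.3552,.185,2.474
```

```text
t 8.33 at [ 0.494  -0.0482  0.1894] [-3.142  0.012  2.947] gap 0.0235 F [ 1.6  0.  -1.5]
.4933,.3552,.185,2.474 xyz [ 3.15 15.82  0.18] wz 4.51 rows 9.7
```

>>> {"op": "play_rows", "data": {"targets": [{"hand": 0,"x": 0.3,"y": 1.5,"z": 0,"wx": 0,"wy": 0,"wz": 0},{"hand": 0,"x": 0.6,"y": 3,"z": 0,"wx": 0,"wy": 0,"wz": 0},{"hand": 0,"x": 0.9,"y": 4.5,"z": 0,"wx": 0,"wy": 0,"wz": 0},{"hand": 0,"x": 1.2,"y": 6,"z": 0,"wx": 0,"wy": 0,"wz": 0},{"hand": 0,"x": 1.5,"y": 7.5,"z": 0,"wx": 0,"wy": 0,"wz": 0}]}}

```text
t: 8.75
ee_pos: [0.4892, 0.1451, 0.1807]
tool_rot: [-3.141, -0.002, 2.946]
ft_force: [1.0, 0.0, -3.9]
finger_gap: 0.0234
finger_force: 59.8
```

>>> {"op": "play_rows", "data": {"targets": [{"hand": 0,"x": 0.3,"y": 1.5,"z": 0,"wx": 0,"wy": 0,"wz": 0},{"hand": 0,"x": 0.6,"y": 3,"z": 0,"wx": 0,"wy": 0,"wz": 0},{"hand": 0,"x": 0.9,"y": 4.5,"z": 0,"wx": 0,"wy": 0,"wz": 0},{"hand": 0,"x": 1.2,"y": 6,"z": 0,"wx": 0,"wy": 0,"wz": 0},{"hand": 0,"x": 1.5,"y": 7.5,"z": 0,"wx": 0,"wy": 0,"wz": 0}]}}

```text
t: 9.17
ee_pos: [0.4887, 0.3364, 0.1804]
tool_rot: [-3.139, -0.002, 2.947]
ft_force: [1.1, 0.3, -1.7]
finger_gap: 0.0236
finger_force: 59.8
```

>>> {"op": "play_rows", "data": {"targets": [{"hand": 0,"x": 0.1,"y": 0.7,"z": 0,"wx": 0,"wy": 0,"wz": 1},{"hand": 0,"x": 0.1,"y": 0.7,"z": 0,"wx": 0,"wy": 0,"wz": 2},{"hand": 0,"x": 0.1,"y": 0.7,"z": 0,"wx": 0,"wy": 0,"wz": 3},{"hand": 0,"x": 0.1,"y": 0.7,"z": 0,"wx": 0,"wy": 0,"wz": 4},{"hand": 0,"x": 0.1,"y": 0.7,"z": 0,"wx": 0,"wy": 0,"wz": 4.51}]}}

```text
t: 9.58
ee_pos: [0.4899, 0.3524, 0.18]
tool_rot: [-3.138, -0.001, 2.471]
ft_force: [0.3, -0.5, -2.6]
finger_gap: 0.0233
finger_force: 60.1
```

>>> {"op": "play_rows", "data": {"targets": [{"hand": 0,"x": 0,"y": 0,"z": 1,"wx": 0,"wy": 0,"wz": 0},{"hand": 0,"x": 0,"y": 0,"z": 2,"wx": 0,"wy": 0,"wz": 0},{"hand": 0,"x": 0,"y": 0,"z": 3,"wx": 0,"wy": 0,"wz": 0},{"hand": 0,"x": 0,"y": 0,"z": 3,"wx": 0,"wy": 0,"wz": 0},{"hand": 0,"x": 0,"y": 0,"z": 3,"wx": 0,"wy": 0,"wz": 0}]}}

```text
t: 10.0
ee_pos: [0.4888, 0.3513, 0.104]
tool_rot: [-3.135, -0.003, 2.474]
ft_force: [-0.5, 0.4, -2.1]
finger_gap: 0.0231
finger_force: 60.0
```

```bash
python3 go.py .4933,.3552,.085,2.474; python3 - <<'E'
from cell import robot
import cv2,numpy as np
S=[]
for n,u,v in(("top",146,226),("side",266,150)):
    c=robot.capture(n)["pixels"][v-60:v+60,u-50:u+50,::-1]
    S.append(cv2.resize(c,(400,480),interpolation=cv2.INTER_CUBIC))
cv2.imwrite("pics/s2.png",np.hstack(S))
E
```

```text
t 10.0 at [0.4888 0.3513 0.104 ] [-3.135e+00 -3.000e-03  2.474e+00] gap 0.0231 F [-0.5  0.4 -2.1]
.4933,.3552,.085,2.474 xyz [-0.04  0.23  0.76] wz 0.0 rows 0.5
```

View pics/s2.png

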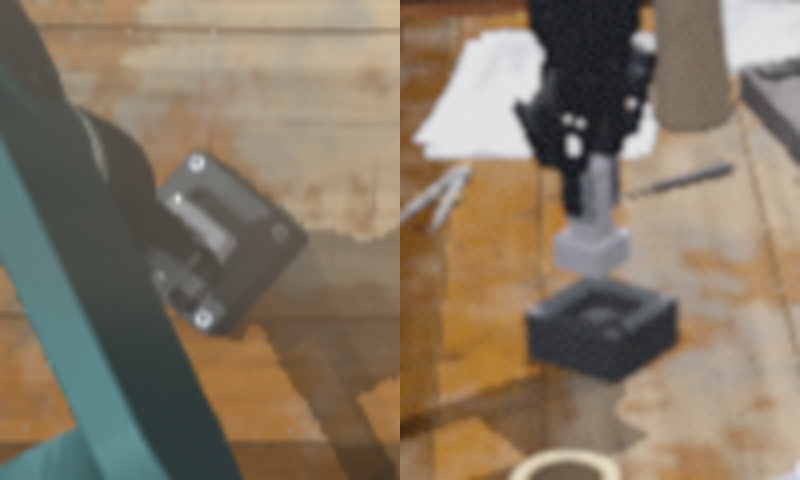

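The side view shows the square punch upright in the fingers over the square die, at about crop (592,245). Next I'll fit its nose against the die in that camera.

```bash
cat >> vis.py <<'E'
def hand(cam,die,dp,punch,tcp,yaw,h):
    """offset of held punch: nose-only fit and die-only fit in the same picture"""
    import vis
    z=tcp[2]-h; sv=vis.SHK[punch]; o=vis.polys
    vis.polys=lambda c,d,p,q,zb=.036:(lambda L:L[:4] if d else L[:2])(o(c,d,p,q,zb))
    p,f=fit([cam],None,punch,[tcp[0],tcp[1],yaw],zb=z,m=5)
    d,f2=fit([cam],die,None,list(dp),m=3)
    vis.polys=o; print("nose",p.round(4),"tcp",np.round(tcp,4),"die",d.round(4)); return p,d
E
python3 - <<'E'
from cell import robot
from vis import *
import pickle
S=robot.capture("side"); s=robot.get_state(); B=pickle.load(open("p0.pkl","rb"))
p,d=hand(S,"square",B["square"][:3],"square",s["ee_pos"],.903,.0375)
I=overlay(S,"square","square",[*d,*p],zb=s["ee_pos"][2]-.0375); cv2.imwrite("pics/h1.png",I)
E
```

```text
nose [0.4948 0.3506 0.7013] tcp [0.4918 0.3531 0.1095] die [0.494  0.352  0.9275]
```

View pics/h1.png

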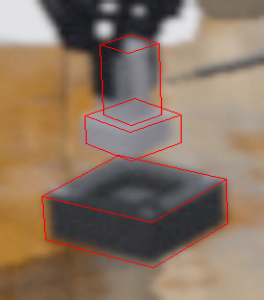

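>>> {"op": "play_rows", "data": {"targets": [{"hand": 0,"x": 0,"y": 0,"z": 0.5,"wx": 0,"wy": 0,"wz": 0},{"hand": 0,"x": 0,"y": 0,"z": 1,"wx": 0,"wy": 0,"wz": 0},{"hand": 0,"x": 0,"y": 0,"z": 1.3,"wx": 0,"wy": 0,"wz": 0},{"hand": 0,"x": 0,"y": 0,"z": 1.5,"wx": 0,"wy": 0,"wz": 0},{"hand": 0,"x": 0,"y": 0,"z": 1.65,"wx": 0,"wy": 0,"wz": 0}]}}

```text
t: 10.57
ee_pos: [0.4923, 0.3539, 0.0679]
tool_rot: [3.136, 0.001, 2.474]
ft_force: [0.8, 2.2, 8.3]
finger_gap: 0.0232
finger_force: 61.6
```

>>> {"op": "play_rows", "data": {"targets": [{"hand": 0,"x": 0.01,"y": 0.05,"z": 0,"wx": 0,"wy": 0,"wz": 0},{"hand": 0,"x": 0.01,"y": 0.05,"z": 0.05,"wx": 0,"wy": 0,"wz": 0},{"hand": 0,"x": 0.01,"y": 0.05,"z": 0.1,"wx": 0,"wy": 0,"wz": 0},{"hand": 0,"x": 0.01,"y": 0.05,"z": 0.1,"wx": 0,"wy": 0,"wz": 0}]}}

```text
t: 10.9
ee_pos: [0.4925, 0.3548, 0.064]
tool_rot: [3.138, 0.001, 2.474]
ft_force: [4.0, 3.9, -1.4]
finger_gap: 0.0237
finger_force: 60.4
```

```bash
python3 -c "
from cell import robot
s=robot.get_state();print(s['ee_pos'],s['ft_force'],s['moment'],s['tool_rot'])"
```

```text
[0.49247529 0.35477878 0.0639967 ] [ 3.9869657  3.9313246 -1.3700105] [ 0.78400866 -0.67985013 -0.04823961] [3.13758661e+00 5.02010169e-04 2.47423153e+00]
```

>>> {"op": "play_rows", "data": {"targets": [{"hand": 0,"x": -0.01,"y": 0.05,"z": 0,"wx": 0,"wy": 0,"wz": 0},{"hand": 0,"x": -0.01,"y": 0.05,"z": 0.12,"wx": 0,"wy": 0,"wz": 0},{"hand": 0,"x": -0.01,"y": 0.05,"z": 0.24,"wx": 0,"wy": 0,"wz": 0},{"hand": 0,"x": -0.01,"y": 0.05,"z": 0.24,"wx": 0,"wy": 0,"wz": 0}]}}

```text
t: 11.23
ee_pos: [0.4926, 0.3549, 0.0577]
tool_rot: [3.14, 0.0, 2.474]
ft_force: [3.1, 3.2, -0.9]
finger_gap: 0.0232
finger_force: 60.3
```

>>> {"op": "play_rows", "data": {"targets": [{"hand": 0.3,"x": 0,"y": 0,"z": 0,"wx": 0,"wy": 0,"wz": 0},{"hand": 0.6,"x": 0,"y": 0,"z": 0,"wx": 0,"wy": 0,"wz": 0},{"hand": 1,"x": 0,"y": 0,"z": 0,"wx": 0,"wy": 0,"wz": 0},{"hand": 1,"x": 0,"y": 0,"z": 0,"wx": 0,"wy": 0,"wz": 0},{"hand": 1,"x": 0,"y": 0,"z": 0,"wx": 0,"wy": 0,"wz": 0}]}}

```text
t: 11.65
ee_pos: [0.4918, 0.354, 0.0574]
tool_rot: [-3.14, -0.0, 2.474]
ft_force: [-0.1, 0.3, 0.4]
finger_gap: 0.0729
finger_force: 0.0
```

>>> {"op": "play_rows", "data": {"targets": [{"hand": 1,"x": 0,"y": 0,"z": -1.2,"wx": 0,"wy": 0,"wz": 0},{"hand": 1,"x": 0,"y": 0,"z": -2.6,"wx": 0,"wy": 0,"wz": 0},{"hand": 1,"x": 0,"y": 0,"z": -4,"wx": 0,"wy": 0,"wz": 0},{"hand": 1,"x": 0,"y": 0,"z": -5,"wx": 0,"wy": 0,"wz": 0},{"hand": 1,"x": 0,"y": 0,"z": -5,"wx": 0,"wy": 0,"wz": 0}]}}

```text
t: 12.07
ee_pos: [0.4951, 0.356, 0.1911]
tool_rot: [3.129, 0.005, 2.474]
ft_force: [1.0, -0.1, 0.8]
finger_gap: 0.0854
finger_force: 0.0
```

```bash
python3 go.py .6215,-.2255,.185,2.064
```

```text
t 12.07 at [0.4951 0.356  0.1911] [3.129 0.005 2.474] gap 0.0854 F [ 1.  -0.1  0.8]
.6215,-.2255,.185,2.064 xyz [-18.37 -15.14   0.24] wz 3.92 rows 14.3
```

>>> {"op": "play_rows", "data": {"targets": [{"hand": 1,"x": -1.22,"y": -1.01,"z": 0,"wx": 0,"wy": 0,"wz": 0},{"hand": 1,"x": -2.44,"y": -2.02,"z": 0,"wx": 0,"wy": 0,"wz": 0},{"hand": 1,"x": -3.66,"y": -3.03,"z": 0,"wx": 0,"wy": 0,"wz": 0},{"hand": 1,"x": -4.88,"y": -4.04,"z": 0,"wx": 0,"wy": 0,"wz": 0},{"hand": 1,"x": -6.1,"y": -5.05,"z": 0,"wx": 0,"wy": 0,"wz": 0}]}}

```text
t: 12.48
ee_pos: [0.5335, 0.1592, 0.1822]
tool_rot: [-3.141, -0.001, 2.475]
ft_force: [0.9, 0.5, -0.1]
finger_gap: 0.0852
finger_force: 0.0
```

>>> {"op": "play_rows", "data": {"targets": [{"hand": 1,"x": -1.22,"y": -1.01,"z": 0,"wx": 0,"wy": 0,"wz": 0},{"hand": 1,"x": -2.44,"y": -2.02,"z": 0,"wx": 0,"wy": 0,"wz": 0},{"hand": 1,"x": -3.66,"y": -3.03,"z": 0,"wx": 0,"wy": 0,"wz": 0},{"hand": 1,"x": -4.88,"y": -4.04,"z": 0,"wx": 0,"wy": 0,"wz": 0},{"hand": 1,"x": -6.1,"y": -5.05,"z": 0,"wx": 0,"wy": 0,"wz": 0}]}}

```text
t: 12.9
ee_pos: [0.5752, -0.0345, 0.1822]
tool_rot: [-3.141, -0.001, 2.474]
ft_force: [1.4, 0.4, -1.2]
finger_gap: 0.0852
finger_force: 0.0
```

>>> {"op": "play_rows", "data": {"targets": [{"hand": 1,"x": -1.22,"y": -1.01,"z": 0,"wx": 0,"wy": 0,"wz": 0},{"hand": 1,"x": -2.44,"y": -2.02,"z": 0,"wx": 0,"wy": 0,"wz": 0},{"hand": 1,"x": -3.66,"y": -3.03,"z": 0,"wx": 0,"wy": 0,"wz": 0},{"hand": 1,"x": -4.88,"y": -4.04,"z": 0,"wx": 0,"wy": 0,"wz": 0},{"hand": 1,"x": -6.1,"y": -5.05,"z": 0,"wx": 0,"wy": 0,"wz": 0}]}}

```text
t: 13.32
ee_pos: [0.6169, -0.228, 0.182]
tool_rot: [-3.141, -0.001, 2.474]
ft_force: [0.5, 0.4, 0.4]
finger_gap: 0.0851
finger_force: 0.0
```

>>> {"op": "play_rows", "data": {"targets": [{"hand": 1,"x": 0,"y": 0,"z": 0,"wx": 0,"wy": 0,"wz": 1},{"hand": 1,"x": 0,"y": 0,"z": 0,"wx": 0,"wy": 0,"wz": 2},{"hand": 1,"x": 0,"y": 0,"z": 0,"wx": 0,"wy": 0,"wz": 3},{"hand": 1,"x": 0,"y": 0,"z": 0,"wx": 0,"wy": 0,"wz": 3.92},{"hand": 1,"x": 0,"y": 0,"z": 0,"wx": 0,"wy": 0,"wz": 3.92}]}}

```text
t: 13.73
ee_pos: [0.6168, -0.2263, 0.1818]
tool_rot: [-3.14, -0.002, 2.062]
ft_force: [0.3, -0.0, -0.1]
finger_gap: 0.0853
finger_force: 0.0
```

```bash
cat > f1.py <<'E'
from cell import robot
from vis import *
import pickle
B=pickle.load(open("p0.pkl","rb")); T,S=robot.capture("top"),robot.capture("side")
p,f=fit([S],"square","square",[*B["square"][:3],*B["square"][:3]],zb=.02,fixed=(0,1,2)); print(p.round(4))
cv2.imwrite("pics/q1.png",np.hstack([overlay(c,"square","square",p,zb=.02) for c in(T,S)]))
E
python3 f1.py; python3 go.py .6215,-.2265,.0735,2.064
```

```text
[0.4933 0.3552 0.9031 0.493  0.3558 0.9117]
t 13.83 at [ 0.617  -0.2261  0.1821] [-3.141e+00 -1.000e-03  2.066e+00] gap 0.0855 F [-0.2  0.2 -0.2]
.6215,-.2265,.0735,2.064 xyz [-0.1   0.15  4.35] wz 0.02 rows 2.6
```

View pics/q1.png

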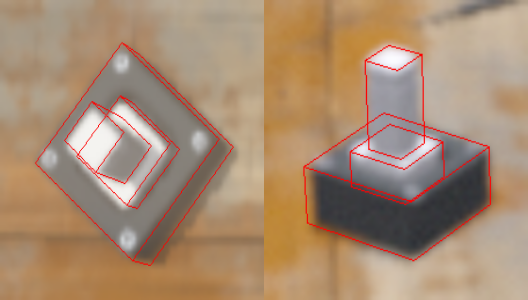

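Both views show the square punch seated at the pocket-floor height and centred. Now the oblong.

>>> {"op": "play_rows", "data": {"targets": [{"hand": 1,"x": -0.1,"y": 0.15,"z": 1.2,"wx": 0,"wy": 0,"wz": 0},{"hand": 1,"x": -0.1,"y": 0.15,"z": 2.4,"wx": 0,"wy": 0,"wz": 0},{"hand": 1,"x": -0.1,"y": 0.15,"z": 3.4,"wx": 0,"wy": 0,"wz": 0},{"hand": 1,"x": -0.1,"y": 0.15,"z": 4.33,"wx": 0,"wy": 0,"wz": 0},{"hand": 1,"x": -0.1,"y": 0.15,"z": 4.33,"wx": 0,"wy": 0,"wz": 0}]}}

```text
t: 14.25
ee_pos: [0.618, -0.2246, 0.0673]
tool_rot: [-3.134, -0.01, 2.066]
ft_force: [-1.2, 0.1, -1.0]
finger_gap: 0.0851
finger_force: 0.0
```

>>> {"op": "play_rows", "data": {"targets": [{"hand": 0.4,"x": 0,"y": 0,"z": 0,"wx": 0,"wy": 0,"wz": 0},{"hand": 0.1,"x": 0,"y": 0,"z": 0,"wx": 0,"wy": 0,"wz": 0},{"hand": 0,"x": 0,"y": 0,"z": 0,"wx": 0,"wy": 0,"wz": 0},{"hand": 0,"x": 0,"y": 0,"z": 0,"wx": 0,"wy": 0,"wz": 0},{"hand": 0,"x": 0,"y": 0,"z": 0,"wx": 0,"wy": 0,"wz": 0}], "squeeze": 60}}

```text
t: 14.67
ee_pos: [0.6229, -0.227, 0.0767]
tool_rot: [3.139, 0.003, 2.064]
ft_force: [-0.1, -0.2, 0.3]
finger_gap: 0.0259
finger_force: 0.0
```

>>> {"op": "play_rows", "data": {"targets": [{"hand": 0,"x": 0,"y": 0,"z": 0,"wx": 0,"wy": 0,"wz": 0},{"hand": 0,"x": 0,"y": 0,"z": 0,"wx": 0,"wy": 0,"wz": 0}]}}

```text
t: 14.83
ee_pos: [0.6226, -0.2269, 0.0762]
tool_rot: [3.14, 0.002, 2.064]
ft_force: [-0.0, -0.1, 4.1]
finger_gap: 0.0154
finger_force: 58.5
```

>>> {"op": "play_rows", "data": {"targets": [{"hand": 0,"x": 0,"y": 0,"z": -0.8,"wx": 0,"wy": 0,"wz": 0},{"hand": 0,"x": 0,"y": 0,"z": -2,"wx": 0,"wy": 0,"wz": 0},{"hand": 0,"x": 0,"y": 0,"z": -3,"wx": 0,"wy": 0,"wz": 0},{"hand": 0,"x": 0,"y": 0,"z": -3.6,"wx": 0,"wy": 0,"wz": 0},{"hand": 0,"x": 0,"y": 0,"z": -3.6,"wx": 0,"wy": 0,"wz": 0}]}}

```text
t: 15.25
ee_pos: [0.6237, -0.2274, 0.1694]
tool_rot: [3.137, 0.007, 2.064]
ft_force: [0.7, -1.0, -1.6]
finger_gap: 0.0153
finger_force: 58.9
```

```bash
python3 go.py .487,-.0485,.165,1.46
```

```text
t 15.25 at [ 0.6237 -0.2274  0.1694] [3.137 0.007 2.064] gap 0.0153 F [ 0.7 -1.  -1.6]
.487,-.0485,.165,1.46 xyz [ 8.89 -1.43  0.18] wz 5.77 rows 5.4
```

>>> {"op": "play_rows", "data": {"targets": [{"hand": 0,"x": 1.5,"y": -0.24,"z": 0,"wx": 0,"wy": 0,"wz": 0.9},{"hand": 0,"x": 3,"y": -0.48,"z": 0,"wx": 0,"wy": 0,"wz": 1.8},{"hand": 0,"x": 4.5,"y": -0.72,"z": 0,"wx": 0,"wy": 0,"wz": 2.7},{"hand": 0,"x": 6,"y": -0.96,"z": 0,"wx": 0,"wy": 0,"wz": 3.6},{"hand": 0,"x": 7.4,"y": -1.2,"z": 0,"wx": 0,"wy": 0,"wz": 4.5}]}}

```text
t: 15.67
ee_pos: [0.5052, -0.0761, 0.1618]
tool_rot: [-3.137, -0.002, 1.588]
ft_force: [0.4, 0.7, -2.9]
finger_gap: 0.0153
finger_force: 58.9
```

```bash
python3 go.py .487,-.0485,.165,1.46
```

```text
t 15.67 at [ 0.5052 -0.0761  0.1618] [-3.137e+00 -2.000e-03  1.588e+00] gap 0.0153 F [ 0.4  0.7 -2.9]
.487,-.0485,.165,1.46 xyz [ 1.11 -0.71 -0.13] wz 1.22 rows 1.0
```

>>> {"op": "play_rows", "data": {"targets": [{"hand": 0,"x": 0.6,"y": -0.4,"z": 0,"wx": 0,"wy": 0,"wz": 0.7},{"hand": 0,"x": 1.11,"y": -0.71,"z": 0,"wx": 0,"wy": 0,"wz": 1.22},{"hand": 0,"x": 1.11,"y": -0.71,"z": 0.6,"wx": 0,"wy": 0,"wz": 1.22},{"hand": 0,"x": 1.11,"y": -0.71,"z": 1.3,"wx": 0,"wy": 0,"wz": 1.22},{"hand": 0,"x": 1.11,"y": -0.71,"z": 2,"wx": 0,"wy": 0,"wz": 1.22}]}}

```text
t: 16.08
ee_pos: [0.4885, -0.0498, 0.1126]
tool_rot: [-3.14, -0.0, 1.466]
ft_force: [-0.1, -0.6, -2.5]
finger_gap: 0.0153
finger_force: 59.1
```

>>> {"op": "play_rows", "data": {"targets": [{"hand": 0,"x": 0,"y": 0,"z": 0,"wx": 0,"wy": 0,"wz": 0},{"hand": 0,"x": 0,"y": 0,"z": 0,"wx": 0,"wy": 0,"wz": 0},{"hand": 0,"x": 0,"y": 0,"z": 0,"wx": 0,"wy": 0,"wz": 0}]}}

```text
t: 16.33
ee_pos: [0.4894, -0.0505, 0.1144]
tool_rot: [-3.141, -0.0, 1.465]
ft_force: [-0.3, -0.3, -2.5]
finger_gap: 0.0148
finger_force: 59.0
```

```bash
python3 go.py .487,-.0485,.105,1.46; python3 - <<'E'
from cell import robot
from vis import *
import pickle
S=robot.capture("side"); s=robot.get_state(); B=pickle.load(open("p0.pkl","rb"))
p,d=hand(S,"oblong",B["oblong"][:3],"oblong",s["ee_pos"],-.111,.040)
I=overlay(S,"oblong","oblong",[*d,*p],zb=s["ee_pos"][2]-.04); cv2.imwrite("pics/h2.png",cv2.resize(I,None,fx=2,fy=2))
E
```

```text
t 16.33 at [ 0.4894 -0.0505  0.1144] [-3.141 -0.     1.465] gap 0.0148 F [-0.3 -0.3 -2.5]
.487,-.0485,.105,1.46 xyz [ 0.07 -0.1   0.38] wz 0.05 rows 0.2
nose [ 0.4882 -0.0458 -0.0598] tcp [ 0.49   -0.0506  0.1152] die [ 0.4893 -0.0503 -3.2542]
```

View pics/h2.png

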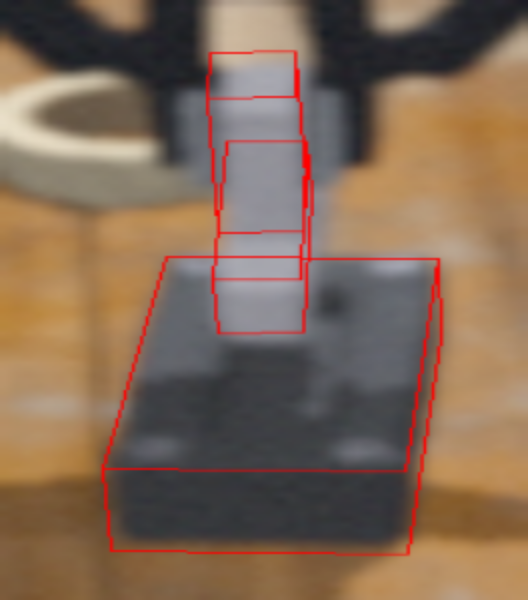

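The oblong nose (overlay 215–307, 345) hangs over the oblong die's slot, and the relative offset is about 1 mm. I'll lower it and watch the force.

>>> {"op": "play_rows", "data": {"targets": [{"hand": 0,"x": 0,"y": 0,"z": 0.5,"wx": 0,"wy": 0,"wz": 0.05},{"hand": 0,"x": 0,"y": 0,"z": 1,"wx": 0,"wy": 0,"wz": 0.05},{"hand": 0,"x": 0,"y": 0,"z": 1.4,"wx": 0,"wy": 0,"wz": 0.05},{"hand": 0,"x": 0,"y": 0,"z": 1.55,"wx": 0,"wy": 0,"wz": 0.05},{"hand": 0,"x": 0,"y": 0,"z": 1.65,"wx": 0,"wy": 0,"wz": 0.05}]}}

```text
t: 16.8
ee_pos: [0.4894, -0.0505, 0.073]
tool_rot: [-3.141, -0.0, 1.46]
ft_force: [0.1, -0.2, -2.5]
finger_gap: 0.0151
finger_force: 58.9
```

>>> {"op": "play_rows", "data": {"targets": [{"hand": 0,"x": 0,"y": 0,"z": 0.06,"wx": 0,"wy": 0,"wz": 0},{"hand": 0,"x": 0,"y": 0,"z": 0.12,"wx": 0,"wy": 0,"wz": 0},{"hand": 0,"x": 0,"y": 0,"z": 0.18,"wx": 0,"wy": 0,"wz": 0},{"hand": 0,"x": 0,"y": 0,"z": 0.18,"wx": 0,"wy": 0,"wz": 0}]}}

```text
t: 17.13
ee_pos: [0.4897, -0.0505, 0.069]
tool_rot: [3.141, -0.0, 1.46]
ft_force: [-0.6, -0.7, -2.0]
finger_gap: 0.0153
finger_force: 58.9
```

>>> {"op": "play_rows", "data": {"targets": [{"hand": 0,"x": 0,"y": 0,"z": 0.1,"wx": 0,"wy": 0,"wz": 0},{"hand": 0,"x": 0,"y": 0,"z": 0.2,"wx": 0,"wy": 0,"wz": 0},{"hand": 0,"x": 0,"y": 0,"z": 0.3,"wx": 0,"wy": 0,"wz": 0},{"hand": 0,"x": 0,"y": 0,"z": 0.34,"wx": 0,"wy": 0,"wz": 0},{"hand": 0,"x": 0,"y": 0,"z": 0.34,"wx": 0,"wy": 0,"wz": 0}]}}

```text
t: 17.55
ee_pos: [0.4895, -0.0504, 0.0603]
tool_rot: [-3.141, -0.0, 1.46]
ft_force: [-1.4, 0.1, -1.4]
finger_gap: 0.0154
finger_force: 59.1
```

Nearly on the floor, so I'll release and rise, then go to the round punch on the bench.

>>> {"op": "play_rows", "data": {"targets": [{"hand": 0.3,"x": 0,"y": 0,"z": 0,"wx": 0,"wy": 0,"wz": 0},{"hand": 0.6,"x": 0,"y": 0,"z": 0,"wx": 0,"wy": 0,"wz": 0},{"hand": 1,"x": 0,"y": 0,"z": 0,"wx": 0,"wy": 0,"wz": 0},{"hand": 1,"x": 0,"y": 0,"z": 0,"wx": 0,"wy": 0,"wz": 0},{"hand": 1,"x": 0,"y": 0,"z": 0,"wx": 0,"wy": 0,"wz": 0}]}}

```text
t: 17.97
ee_pos: [0.4897, -0.0505, 0.0605]
tool_rot: [3.141, -0.0, 1.46]
ft_force: [-0.5, 0.1, -0.5]
finger_gap: 0.0727
finger_force: 0.0
```

>>> {"op": "play_rows", "data": {"targets": [{"hand": 1,"x": 0,"y": 0,"z": -1.2,"wx": 0,"wy": 0,"wz": 0},{"hand": 1,"x": 0,"y": 0,"z": -2.6,"wx": 0,"wy": 0,"wz": 0},{"hand": 1,"x": 0,"y": 0,"z": -4,"wx": 0,"wy": 0,"wz": 0},{"hand": 1,"x": 0,"y": 0,"z": -4.6,"wx": 0,"wy": 0,"wz": 0},{"hand": 1,"x": 0,"y": 0,"z": -4.6,"wx": 0,"wy": 0,"wz": 0}]}}

```text
t: 18.38
ee_pos: [0.4924, -0.0511, 0.181]
tool_rot: [3.131, 0.001, 1.46]
ft_force: [-1.1, 0.2, 0.3]
finger_gap: 0.0855
finger_force: 0.0
```

```bash
python3 go.py .6348,.1088,.17,1.46
```

```text
t 18.38 at [ 0.4924 -0.0511  0.181 ] [3.131e+00 1.000e-03 1.460e+00] gap 0.0855 F [-1.1  0.2  0.3]
.6348,.1088,.17,1.46 xyz [6.99 4.95 0.44] wz -0.0 rows 5.1
```

>>> {"op": "play_rows", "data": {"targets": [{"hand": 1,"x": 1.2,"y": 0.87,"z": 0,"wx": 0,"wy": 0,"wz": 0},{"hand": 1,"x": 2.4,"y": 1.74,"z": 0,"wx": 0,"wy": 0,"wz": 0},{"hand": 1,"x": 3.6,"y": 2.61,"z": 0,"wx": 0,"wy": 0,"wz": 0},{"hand": 1,"x": 4.8,"y": 3.48,"z": 0,"wx": 0,"wy": 0,"wz": 0},{"hand": 1,"x": 6,"y": 4.35,"z": 0,"wx": 0,"wy": 0,"wz": 0}]}}

```text
t: 18.8
ee_pos: [0.6145, 0.0879, 0.1734]
tool_rot: [-3.139, 0.0, 1.459]
ft_force: [0.9, -0.5, 0.1]
finger_gap: 0.0857
finger_force: 0.0
```

>>> {"op": "play_rows", "data": {"targets": [{"hand": 1,"x": 0.97,"y": 0.71,"z": 0,"wx": 0,"wy": 0,"wz": 0},{"hand": 1,"x": 0.97,"y": 0.71,"z": 1,"wx": 0,"wy": 0,"wz": 0},{"hand": 1,"x": 0.97,"y": 0.71,"z": 1.8,"wx": 0,"wy": 0,"wz": 0},{"hand": 1,"x": 0.97,"y": 0.71,"z": 1.8,"wx": 0,"wy": 0,"wz": 0},{"hand": 1,"x": 0.97,"y": 0.71,"z": 1.8,"wx": 0,"wy": 0,"wz": 0}]}}

```text
t: 19.22
ee_pos: [0.6328, 0.1086, 0.127]
tool_rot: [-3.135, 0.001, 1.46]
ft_force: [0.1, -0.5, -0.1]
finger_gap: 0.0852
finger_force: 0.0
```

```bash
python3 go.py .6348,.1088,.055,1.46; sed -i 's/"square","square",\[\*B\["square"\]\[:3\],\*B\["square"\]\[:3\]\]/"oblong","oblong",[*B["oblong"][:3],*B["oblong"][:3]]/; s/c,"square","square"/c,"oblong","oblong"/; s/q1/q2/; s/fit(\[S\]/fit([T,S]/' f1.py; python3 f1.py
```

```text
t 19.22 at [0.6328 0.1086 0.127 ] [-3.135e+00  1.000e-03  1.460e+00] gap 0.0852 F [ 0.1 -0.5 -0.1]
.6348,.1088,.055,1.46 xyz [0.02 0.08 2.88] wz -0.0 rows 1.7
[ 0.4883 -0.0477 -3.2524  0.4897 -0.0498 -3.2361]
```

View pics/q2.png

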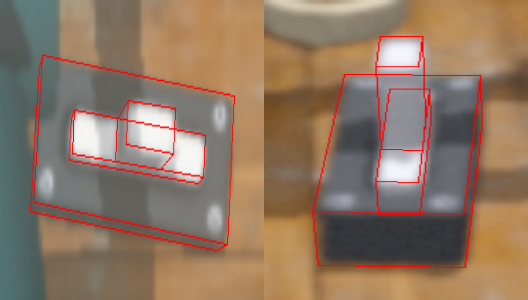

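The oblong is seated in its slot. Next I'll grip the round punch.

>>> {"op": "play_rows", "data": {"targets": [{"hand": 1,"x": 0,"y": 0,"z": 1,"wx": 0,"wy": 0,"wz": 0},{"hand": 1,"x": 0,"y": 0,"z": 2,"wx": 0,"wy": 0,"wz": 0},{"hand": 1,"x": 0,"y": 0,"z": 2.9,"wx": 0,"wy": 0,"wz": 0},{"hand": 1,"x": 0,"y": 0,"z": 2.9,"wx": 0,"wy": 0,"wz": 0},{"hand": 1,"x": 0,"y": 0,"z": 2.9,"wx": 0,"wy": 0,"wz": 0}]}}

```text
t: 19.73
ee_pos: [0.6342, 0.1083, 0.0581]
tool_rot: [-3.141, 0.0, 1.459]
ft_force: [-0.1, 0.0, 0.3]
finger_gap: 0.0853
finger_force: 0.0
```

>>> {"op": "play_rows", "data": {"targets": [{"hand": 0.4,"x": 0,"y": 0,"z": 0,"wx": 0,"wy": 0,"wz": 0},{"hand": 0.1,"x": 0,"y": 0,"z": 0,"wx": 0,"wy": 0,"wz": 0},{"hand": 0,"x": 0,"y": 0,"z": 0,"wx": 0,"wy": 0,"wz": 0},{"hand": 0,"x": 0,"y": 0,"z": 0,"wx": 0,"wy": 0,"wz": 0},{"hand": 0,"x": 0,"y": 0,"z": 0,"wx": 0,"wy": 0,"wz": 0}], "squeeze": 60}}

```text
t: 20.15
ee_pos: [0.635, 0.1088, 0.059]
tool_rot: [3.14, -0.0, 1.46]
ft_force: [-3.7, 0.9, 6.0]
finger_gap: 0.0259
finger_force: 9.0
```

>>> {"op": "play_rows", "data": {"targets": [{"hand": 0,"x": 0,"y": 0,"z": 0,"wx": 0,"wy": 0,"wz": 0},{"hand": 0,"x": 0,"y": 0,"z": 0,"wx": 0,"wy": 0,"wz": 0}]}}

```text
t: 20.32
ee_pos: [0.635, 0.1088, 0.0591]
tool_rot: [3.14, -0.0, 1.46]
ft_force: [-1.7, -0.3, 5.1]
finger_gap: 0.0241
finger_force: 59.4
```

>>> {"op": "play_rows", "data": {"targets": [{"hand": 0,"x": 0,"y": 0,"z": -0.8,"wx": 0,"wy": 0,"wz": 0},{"hand": 0,"x": 0,"y": 0,"z": -2,"wx": 0,"wy": 0,"wz": 0},{"hand": 0,"x": 0,"y": 0,"z": -3.2,"wx": 0,"wy": 0,"wz": 0},{"hand": 0,"x": 0,"y": 0,"z": -4,"wx": 0,"wy": 0,"wz": 0},{"hand": 0,"x": 0,"y": 0,"z": -4,"wx": 0,"wy": 0,"wz": 0}]}}

```text
t: 20.73
ee_pos: [0.6371, 0.1089, 0.1631]
tool_rot: [3.132, -0.002, 1.46]
ft_force: [1.2, -0.7, -1.0]
finger_gap: 0.0247
finger_force: 59.6
```

```bash
python3 go.py .6205,-.227,.155,1.46
```

```text
t 20.73 at [0.6371 0.1089 0.1631] [ 3.132e+00 -2.000e-03  1.460e+00] gap 0.0247 F [ 1.2 -0.7 -1. ]
.6205,-.227,.155,1.46 xyz [-13.43   0.83   0.32] wz -0.0 rows 8.1
```

>>> {"op": "play_rows", "data": {"targets": [{"hand": 0,"x": -1.5,"y": 0.1,"z": 0,"wx": 0,"wy": 0,"wz": 0},{"hand": 0,"x": -3,"y": 0.2,"z": 0,"wx": 0,"wy": 0,"wz": 0},{"hand": 0,"x": -4.5,"y": 0.3,"z": 0,"wx": 0,"wy": 0,"wz": 0},{"hand": 0,"x": -6,"y": 0.4,"z": 0,"wx": 0,"wy": 0,"wz": 0},{"hand": 0,"x": -7.5,"y": 0.5,"z": 0,"wx": 0,"wy": 0,"wz": 0}]}}

```text
t: 21.15
ee_pos: [0.6245, -0.0802, 0.1541]
tool_rot: [-3.136, -0.001, 1.46]
ft_force: [0.3, -0.2, -3.8]
finger_gap: 0.0246
finger_force: 59.5
```

>>> {"op": "play_rows", "data": {"targets": [{"hand": 0,"x": -1.5,"y": 0.1,"z": 0,"wx": 0,"wy": 0,"wz": 0},{"hand": 0,"x": -3,"y": 0.2,"z": 0,"wx": 0,"wy": 0,"wz": 0},{"hand": 0,"x": -4.5,"y": 0.3,"z": 0,"wx": 0,"wy": 0,"wz": 0},{"hand": 0,"x": -5.9,"y": 0.41,"z": 0,"wx": 0,"wy": 0,"wz": 0},{"hand": 0,"x": -5.9,"y": 0.41,"z": 0,"wx": 0,"wy": 0,"wz": 0}]}}

```text
t: 21.57
ee_pos: [0.6175, -0.2343, 0.1535]
tool_rot: [-3.136, 0.004, 1.452]
ft_force: [-0.9, 0.6, -3.3]
finger_gap: 0.0245
finger_force: 59.5
```

>>> {"op": "play_rows", "data": {"targets": [{"hand": 0,"x": 0,"y": 0,"z": 0.8,"wx": 0,"wy": 0,"wz": 0},{"hand": 0,"x": 0,"y": 0,"z": 1.5,"wx": 0,"wy": 0,"wz": 0},{"hand": 0,"x": 0,"y": 0,"z": 1.5,"wx": 0,"wy": 0,"wz": 0},{"hand": 0,"x": 0,"y": 0,"z": 1.5,"wx": 0,"wy": 0,"wz": 0},{"hand": 0,"x": 0,"y": 0,"z": 1.5,"wx": 0,"wy": 0,"wz": 0}]}}

```text
t: 21.98
ee_pos: [0.6198, -0.2263, 0.1194]
tool_rot: [-3.14, -0.001, 1.46]
ft_force: [-0.2, -1.1, -2.5]
finger_gap: 0.0247
finger_force: 59.5
```

```bash
python3 go.py .621,-.227,.085,1.46; python3 - <<'E'
from cell import robot
from vis import *
import pickle
S=robot.capture("side"); s=robot.get_state(); B=pickle.load(open("p0.pkl","rb"))
p,d=hand(S,"round",B["round"][:3],"round",s["ee_pos"],0,.041)
I=overlay(S,"round","round",[*d,*p],zb=s["ee_pos"][2]-.041); cv2.imwrite("pics/h3.png",cv2.resize(I,None,fx=2,fy=2))
E
```

```text
t 21.98 at [ 0.6198 -0.2263  0.1194] [-3.14e+00 -1.00e-03  1.46e+00] gap 0.0247 F [-0.2 -1.1 -2.5]
.621,-.227,.085,1.46 xyz [-0.02  0.05  1.37] wz 0.0 rows 0.8
nose [ 0.6206 -0.2319  0.1564] tcp [ 0.6204 -0.2265  0.1206] die [ 0.6204 -0.2335  0.1718]
```

View pics/h3.png

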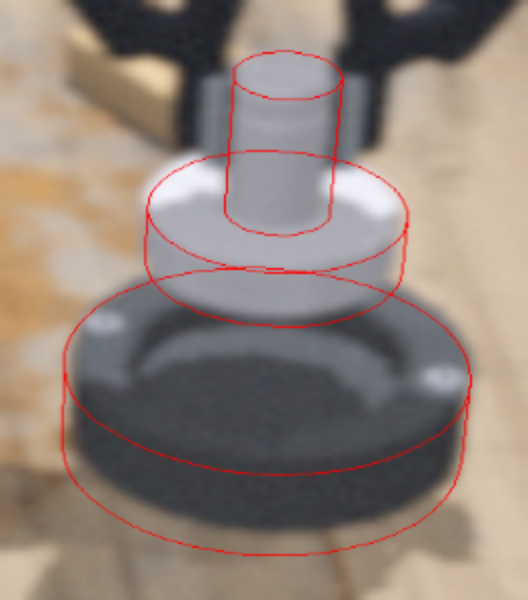

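The overlay shows the round nose at (272,240) over the die, centred near x=271. The nose is about 1–2 mm low in x, so I'll correct by a millimetre and lower.

>>> {"op": "play_rows", "data": {"targets": [{"hand": 0,"x": -0.03,"y": 0.05,"z": 0.5,"wx": 0,"wy": 0,"wz": 0},{"hand": 0,"x": -0.03,"y": 0.05,"z": 1.1,"wx": 0,"wy": 0,"wz": 0},{"hand": 0,"x": -0.03,"y": 0.05,"z": 1.6,"wx": 0,"wy": 0,"wz": 0},{"hand": 0,"x": -0.03,"y": 0.05,"z": 1.75,"wx": 0,"wy": 0,"wz": 0},{"hand": 0,"x": -0.03,"y": 0.05,"z": 1.85,"wx": 0,"wy": 0,"wz": 0}]}}

```text
t: 22.45
ee_pos: [0.6204, -0.2271, 0.0722]
tool_rot: [-3.139, -0.001, 1.46]
ft_force: [0.3, -0.2, -3.7]
finger_gap: 0.0242
finger_force: 59.6
```

>>> {"op": "play_rows", "data": {"targets": [{"hand": 0,"x": 0,"y": 0,"z": 0.06,"wx": 0,"wy": 0,"wz": 0},{"hand": 0,"x": 0,"y": 0,"z": 0.12,"wx": 0,"wy": 0,"wz": 0},{"hand": 0,"x": 0,"y": 0,"z": 0.12,"wx": 0,"wy": 0,"wz": 0}]}}

```text
t: 22.7
ee_pos: [0.6215, -0.2278, 0.0716]
tool_rot: [3.14, 0.0, 1.46]
ft_force: [-0.0, 0.2, -4.4]
finger_gap: 0.0246
finger_force: 59.6
```

>>> {"op": "play_rows", "data": {"targets": [{"hand": 0,"x": 0,"y": 0,"z": 0.1,"wx": 0,"wy": 0,"wz": 0},{"hand": 0,"x": 0,"y": 0,"z": 0.2,"wx": 0,"wy": 0,"wz": 0},{"hand": 0,"x": 0,"y": 0,"z": 0.3,"wx": 0,"wy": 0,"wz": 0},{"hand": 0,"x": 0,"y": 0,"z": 0.4,"wx": 0,"wy": 0,"wz": 0},{"hand": 0,"x": 0,"y": 0,"z": 0.4,"wx": 0,"wy": 0,"wz": 0}]}}

```text
t: 23.12
ee_pos: [0.6213, -0.2276, 0.0613]
tool_rot: [3.141, -0.0, 1.46]
ft_force: [-1.2, 0.7, -1.6]
finger_gap: 0.0249
finger_force: 59.7
```

In the pocket at floor height. I'll release, rise and verify.

>>> {"op": "play_rows", "data": {"targets": [{"hand": 0.3,"x": 0,"y": 0,"z": 0,"wx": 0,"wy": 0,"wz": 0},{"hand": 0.6,"x": 0,"y": 0,"z": 0,"wx": 0,"wy": 0,"wz": 0},{"hand": 1,"x": 0,"y": 0,"z": 0,"wx": 0,"wy": 0,"wz": 0},{"hand": 1,"x": 0,"y": 0,"z": 0,"wx": 0,"wy": 0,"wz": 0},{"hand": 1,"x": 0,"y": 0,"z": 0,"wx": 0,"wy": 0,"wz": 0}]}}

```text
t: 23.53
ee_pos: [0.6215, -0.2279, 0.0617]
tool_rot: [3.14, 0.0, 1.46]
ft_force: [-0.4, -0.2, -0.8]
finger_gap: 0.0728
finger_force: 0.0
```

>>> {"op": "play_rows", "data": {"targets": [{"hand": 1,"x": 0,"y": 0,"z": -1.2,"wx": 0,"wy": 0,"wz": 0},{"hand": 1,"x": 0,"y": 0,"z": -2.6,"wx": 0,"wy": 0,"wz": 0},{"hand": 1,"x": 0,"y": 0,"z": -4,"wx": 0,"wy": 0,"wz": 0},{"hand": 1,"x": 0,"y": 0,"z": -5,"wx": 0,"wy": 0,"wz": 0},{"hand": 1,"x": 0,"y": 0,"z": -5,"wx": 0,"wy": 0,"wz": 0}]}}

```text
t: 23.95
ee_pos: [0.6242, -0.2291, 0.1954]
tool_rot: [3.127, 0.005, 1.46]
ft_force: [0.6, -1.0, 1.5]
finger_gap: 0.0853
finger_force: 0.0
```

>>> {"op": "play_rows", "data": {"targets": [{"hand": 1,"x": 1.5,"y": 0,"z": 0,"wx": 0,"wy": 0,"wz": 0},{"hand": 1,"x": 3,"y": 0,"z": 0,"wx": 0,"wy": 0,"wz": 0},{"hand": 1,"x": 4.5,"y": 0,"z": 0,"wx": 0,"wy": 0,"wz": 0},{"hand": 1,"x": 6,"y": 0,"z": 0,"wx": 0,"wy": 0,"wz": 0},{"hand": 1,"x": 6,"y": 0,"z": 0,"wx": 0,"wy": 0,"wz": 0}]}}

```text
t: 24.37
ee_pos: [0.6382, -0.0713, 0.186]
tool_rot: [3.142, -0.004, 1.467]
ft_force: [-0.4, -0.4, -0.6]
finger_gap: 0.0855
finger_force: 0.0
```

```bash
python3 - <<'E'
from cell import robot
from vis import *
import pickle
B=pickle.load(open("p0.pkl","rb")); T,S=robot.capture("top"),robot.capture("side")
ims=[]
for n in("square","oblong","round"):
    q=list(B[n][:3]); p,f=fit([S] if n!="round" else [T,S],n,n,q+q,zb=.02,fixed=(0,1,2)); print(n,p.round(4))
    ims.append(np.vstack([overlay(c,n,n,p,zb=.02) for c in(T,S)]))
cv2.imwrite("pics/fin.png",np.hstack(ims))
E
```

```text
square [0.4933 0.3552 0.9031 0.4933 0.3556 0.9031]
oblong [ 0.4883 -0.0477 -3.2524  0.4904 -0.0515 -3.186 ]
round [ 0.6221 -0.2258  0.      0.621  -0.2301  0.1872]
```

View pics/fin.png

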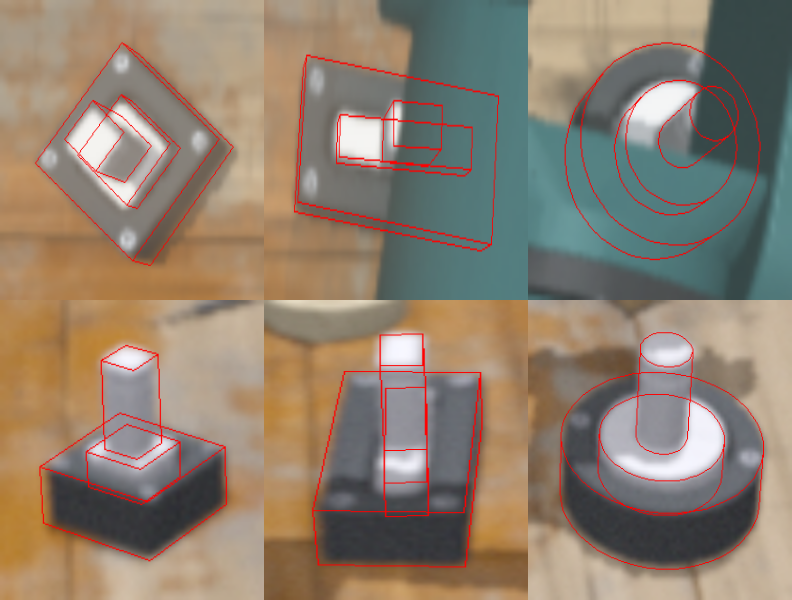

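Final view: all three punches stand upright, seated in their own dies. The square shank top is at (130,358), the oblong at (402,350) and the round at (666,350), all at pocket-floor height. The arm is clear of everything.

```bash
python3 -c "
from cell import robot
print(robot.job_done())"
```

```text
the job is handed in; nothing more can be done
None
```

The job is handed in. All three punches stand upright and released in their own dies, on the pocket floor by the final camera views and the gripper height at release. The hand-in returned no verdict.

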